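# Stow the kitchen scale under the counter riser

### The arm

A 6-joint arm with a two-finger parallel gripper is mounted at the origin on a cart in front of the work surface, level with it; the furniture and walls round the work are solid. World frame = base frame: x ahead of the robot, y to its left, z up, the work surface at z = 0. Lengths are in m, angles in rad, forces in N, time in s.
With the tool pointing down it reaches from about 0.3 to 0.875 m from the base axis. Payload 6.4 kg.
Tool frame: the origin (TCP) lies midway between the tips of the shut fingers; the grasp point (between the pads) lies 19 mm behind it; z points along the fingers, y is the line along which they close (so a half turn about z gives the same grasp; the last joint's range is limited). The gripper opens to 88 mm and grips with 3 to 60 N. Pads are 18 mm wide; open, the fingers measure 123 mm over their backs; the gripper's body (75 mm by 187 mm) begins 45 mm behind the grasp point.
Start: joints at [-1.381, 0.181, 1.607, -0, 1.354, -0.206], TCP at [0.222, -0.531, 0.239] pointing down, gripper open.
Joint ranges: [-2.99, 2.99], [-0.89, 2.07], [0.3, 2.58], [-1.14, 4.28], [0, 2.63], [-3.12, 3.12]. Speed limits (rad/s): [2.57, 2.57, 3.01, 3.14, 3.14, 3.14].

### API

Orientations are given as a unit quaternion [x, y, z, w].
In Python, from workcell import robot, viewer gives the robot as it stands.
- The arm moves only by the tool servo_tool, never from a script. Its argument "moves" is text: rows parted by semicolons, each of 6 numbers parted by spaces: the shift along the tool's x, y, z scaled (see below), then the turn, a rotation vector about the tool's x, y, z scaled (see below). In form: dx dy dz wx wy wz; .... A call has exactly 10 rows; each row is the pose to reach, as a shift and turn from the pose commanded when the call began, along the tool's axes at that moment; what a row does not reach only later rows make up. The controller multiplies each number of a shift by 0.25 m and each number of a turn by 45 degrees. A row lasts 1/12 s, in which the tool goes at most 41.7 mm and 7.16 degrees, less where a joint would pass 70% of its speed; a pose out of reach is approached as far as the arm can. A call with a number of a shift or a turn outside -1 to 1 is refused whole. A call with a gripper value outside its range is refused whole. "claw" is the closure, from -1 (fully open) to 1 (shut), so that 0 is half open, set as the call begins (left out, the last holds). The fingers move at their own pace and stop on an object; "force" is the grip in N (left out, the last holds). Time passes only in rows, so rows that repeat a pose let the fingers close, or fill a call up. It gives the time, the measured TCP pose, the force, the opening and the grip force at its end, in the units of the state.
- robot.get_state(): the state, without advancing time (a new reading comes with each control period).
- viewer.snapshot(name): name is "side" or "top" or "wrist"; returns the picture (420x560x3 uint8, red, green, blue); there is no depth.
- viewer.camera_info(name): a dict with "camera_matrix" (3x3 intrinsics, pixels), "R" (3x3) and "t" (3): a world point X has camera coordinates R X + t. Camera axes: x right, y down, z forward; pixel columns grow to the right and rows downward; lengths in m; the calibration is good to about 2 mm. A picture is of the moment at which its call begins: read the wrist's pose just before it. camera_info takes no time and is no camera call; for the wrist camera it gives the pose at the moment of the call.
- robot.job_done(): hands the job in; it is judged then, once.
The state is a dict: "time_s": time; "q": joint angles; "qvel": joint speeds; "joint_torque": joint torques, N m; "position": TCP position; "tool_rot": TCP orientation; "force": force on the tool from outside, world axes, zero at the start; "wrist_torque": the same for the moment, N m; "grip_width": finger opening in m; "gripper_force": force on a finger pad.
Only numpy, scipy, OpenCV 4.12 (cv2) and the standard library are available. Lean on these libraries where they do the work, as an engineer would, in place of code of your own. Each camera call takes 0.05 s, during which the arm holds its last target. There are 200 camera calls.

### The job

Put the kitchen scale away under the low wooden riser: push it along the counter with the fingers, display end last, gently in between the riser's side panels until it is fully home, square against the rail at the back, then take the hand away. Only push it: do not pick it up, and keep it flat on the counter all the way. Leave the jars and the tin where they stand.

Things in the scene. Friction and masses are not known exactly. Their poses are not given: they have to be found in the camera images.
- scale: Slim kitchen scale, grey with a white top, a small black display between two round dark-grey buttons at its front end; a block 130 (its x) by 150 (its y) by 22 mm high, 0.35 to 0.7 kg, loose on the counter (z = 0). Origin: centre of its underside. Its x axis points from the display end to the plain rear end, which goes in first.
- riser: Low pale-wood shelf fixed to the counter. Origin: centre of its footprint, on the counter; x axis: from open front to back (away from the robot). Deck 110 (x) by 204 (y) mm, underside 30 mm, top 42 mm up. Opening y -92 to +92 mm between side panels, front at x = -55 mm. The back rail's face is at x = +45 mm: home, the scale's origin is at x = -20 mm and its display end stands out 30 mm.
- dark_jar: Spice jar with a dark cap, 41 mm across, 105 mm high, loose on the riser's deck towards the back. Origin: centre of its underside. Leave alone.
- green_jar: Spice jar with a green cap, 46 mm across, 106 mm high, loose on the riser's deck towards the back. Origin: centre of its underside. Leave alone.
- honey: Honey jar with a grey lid, 71 mm across, 110 mm high, loose on the counter beside the riser. Origin: centre of its underside. Leave alone.
- fish_tin: Flat round food tin with a green label, 86 mm across, 40 mm high, loose on the counter on the riser's other side. Origin: centre of its underside. Leave alone.
There are look-alikes about, which are no part of the job. There is more than one size of the scale; the job needs the largest.

How it is judged:
By the outcome, as a careful person would: the job done as asked, in the order asked, and still so for the second after the job is handed in, with the robot touching nothing.
It also fails if it takes over 46 s, if anything falls off the work surface, if the arm or the gripper's body presses on something with over 40 N, if the wrist force passes 120 N, or if a joint passes its speed limit or range.

## Working session

There is one attempt and no reset: what is moved stays moved. The work goes in short steps, Python scripts to look and compute and a tool call to move; the robot and the scene stay as the last step left them, time stands still between calls to the robot, and variables do not carry over. Pictures are saved under pics/ and viewed, at most 10 in all, crops included, and the job is handed in when it is done.

Besides the shell and the picture viewer there is one more tool, called after "Call:" by a JSON object that holds its "method" and its "body", one argument or row to a line. servo_tool: Moves the arm, as the interface text tells. Its arguments: {"type":"object","properties":{"moves":{"type":"string"},"claw":{"type":"number"},"force":{"type":"number"}},"required":["moves"]}

```bash
mkdir -p pics
python3 - <<'E'
from workcell import robot, viewer
import cv2,numpy as np
s=robot.get_state();print(s['time_s'],s['position'],s['tool_rot'],s['force'])
for n in('top','side'):
    im=viewer.snapshot(n);cv2.imwrite(f'pics/{n}0.png',im[:,:,::-1])
    c=viewer.camera_info(n);print(n,c)
E
```

```text
0.0 [ 0.22158784 -0.53000148  0.23781536] [ 9.80482074e-01  1.96606554e-01 -5.67206536e-06 -8.74861242e-04] [ 0.17584511  0.30817436 -0.56422536]
top {'camera_matrix': array([[482.24992596,   0.        , 284.32926669],
       [  0.        , 482.24992596, 205.29059205],
       [  0.        ,   0.        ,   1.        ]]), 'R': array([[-0.01345031, -0.99989468, -0.00545217],
       [-0.99213698,  0.0140241 , -0.12436857],
       [ 0.12443193,  0.0037365 , -0.99222111]]), 't': array([0.02424366, 0.51946406, 1.02313171])}
side {'camera_matrix': array([[407.97248821,   0.        , 281.98202592],
       [  0.        , 407.97248821, 204.23955892],
       [  0.        ,   0.        ,   1.        ]]), 'R': array([[ 0.06380841,  0.99783346,  0.0160275 ],
       [ 0.80813554, -0.04224153, -0.58747987],
       [-0.58553005,  0.05043855, -0.80908004]]), 't': array([-0.02023406, -0.38524684,  1.27494907])}
```

View pics/top0.png

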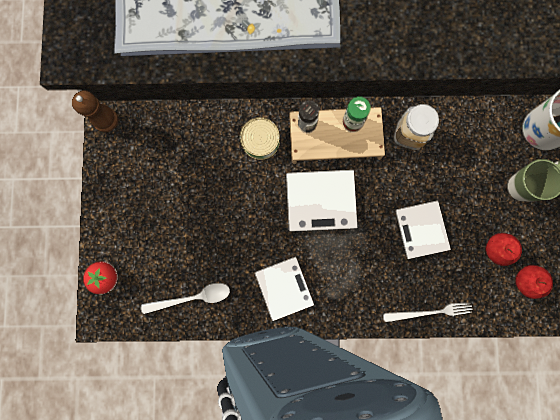

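View pics/side0.png

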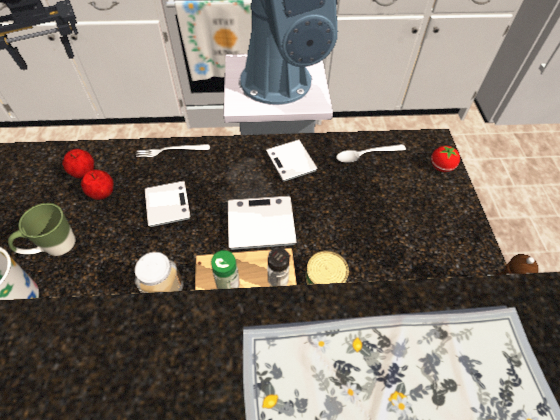

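The top view shows the large scale at about (321,200), display towards the robot, and the riser at (337,133), slightly to its right. I'll measure both.

```bash
cat > h.py <<'E'
import cv2,numpy as np
from workcell import robot,viewer
def cast(n,px,z):
    c=viewer.camera_info(n);K,R,t=c['camera_matrix'],c['R'],c['t']
    p=np.atleast_2d(np.float64(px));d=(np.linalg.inv(K)@np.c_[p,np.ones(len(p))].T).T@R
    o=-R.T@t;return (o+d*((z-o[2])/d[:,2])[:,None])[:,:2]
def fit(n,im,mask,roi,z):
    x0,y0,x1,y1=roi;m=np.zeros_like(mask);m[y0:y1,x0:x1]=mask[y0:y1,x0:x1]
    m=cv2.morphologyEx(m,cv2.MORPH_OPEN,np.ones((3,3)))
    cs,_=cv2.findContours(m,cv2.RETR_EXTERNAL,cv2.CHAIN_APPROX_NONE)
    c=max(cs,key=cv2.contourArea)[:,0]
    w=cast(n,c,z);r=cv2.minAreaRect(np.float32(w*1000));return r,cv2.boxPoints(r),m
def white(im):
    h=cv2.cvtColor(im,cv2.COLOR_RGB2HSV);return cv2.inRange(h,(0,0,150),(180,45,255))
def wood(im):
    h=cv2.cvtColor(im,cv2.COLOR_RGB2HSV);return cv2.inRange(h,(8,60,120),(28,200,255))
E
python3 - <<'E'
from h import *
im=cv2.imread('pics/top0.png')[:,:,::-1].copy()
for nm,m,roi,z in(('scale',white(im),(280,163,365,240),.022),('riser',wood(im),(286,95,390,170),.042)):
    r,b,mm=fit('top',im,m,roi,z);print(nm,r);print(b.round(1))
    cs=cv2.findContours(mm,0,1)[0];cv2.drawContours(im,cs,-1,(255,0,0),1)
im2=cv2.imread('pics/side0.png')[:,:,::-1].copy()
r,b,mm=fit('side',im2,white(im2),(220,190,300,255),.022);print('scale side',r,b.round(1))
cv2.drawContours(im2,cv2.findContours(mm,0,1)[0],-1,(255,0,0),1)
r,b,mm=fit('side',im2,wood(im2),(190,240,300,295),.042);print('riser side',r,b.round(1))
cv2.drawContours(im2,cv2.findContours(mm,0,1)[0],-1,(255,0,0),1)
v=np.hstack([cv2.resize(im[90:250,260:440],None,fx=2.2,fy=2.2),cv2.resize(im2[180:300,180:360],None,fx=2.2,fy=2.933)])
cv2.imwrite('pics/m0.png',v[:,:,::-1])
E
```

```text
scale ((532.052490234375, -64.85457611083984), (130.32913208007812, 149.99545288085938), 1.8729966878890991)
[[ 464.5    8. ]
 [ 469.4 -141.9]
 [ 599.6 -137.7]
 [ 594.7   12.2]]
riser ((677.5010375976562, -100.21749877929688), (110.59971618652344, 204.62057495117188), 2.0474112033843994)
[[ 6.186e+02  1.000e-01]
 [ 6.259e+02 -2.044e+02]
 [ 7.364e+02 -2.005e+02]
 [ 7.291e+02  4.000e+00]]
scale side ((535.1747436523438, -63.843353271484375), (132.8314208984375, 150.66873168945312), 1.8124580383300781) [[ 466.4    9.4]
 [ 471.2 -141.2]
 [ 603.9 -137. ]
 [ 599.2   13.6]]
riser side ((666.619873046875, -86.4137954711914), (84.41931915283203, 76.65707397460938), 0.1960165947675705) [[ 624.3  -48.2]
 [ 624.5 -124.9]
 [ 709.  -124.6]
 [ 708.7  -47.9]]
```

View pics/m0.png

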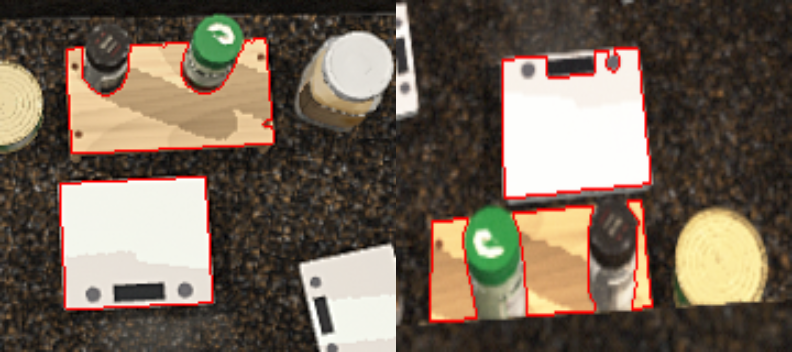

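The contours follow both outlines well in the two views (top and side agree within 3 mm). In the riser frame, the scale sits at about x=-143, y=+41 mm with almost the same yaw. Plan:
1. Push it sideways from its left with the open fingers, which gives two contacts.
2. Push it in from the display end.

```bash
cat >> h.py <<'E'
from scipy.spatial.transform import Rotation as Ro
RC=np.array([677.5,-100.2]);PH=np.radians(2.0);RM=np.array([[np.cos(PH),-np.sin(PH)],[np.sin(PH),np.cos(PH)]])
def toR(p): return (np.asarray(p)-RC)@RM
def toW(p): return RC+RM@np.asarray(p)
def go(xr,yr,z,ang):  # riser-frame mm target, tool-x angle in the riser frame (deg) -> scaled shift, turn
    s=robot.get_state();T=Ro.from_quat(s['tool_rot']);w=toW([xr,yr])
    d=np.r_[w,z]/1000-s['position'];a=np.radians(ang)+PH
    G=Ro.from_matrix(np.c_[[np.cos(a),np.sin(a),0],[np.sin(a),-np.cos(a),0],[0,0,-1]])
    print('t',round(s['time_s'],2),'at',toR(s['position'][:2]*1000).round(1),(s['position'][2]*1000).round(1),'F',s['force'].round(1),
     'shift',(T.inv().apply(d)/.25).round(3),'turn',((T.inv()*G).as_rotvec(degrees=True)/45).round(3))
E
python3 -c "
from h import *
go(-148,145,150,90)
im=cv2.imread('pics/top0.png')[:,:,::-1].copy()
"
```

```text
t 0.1 at [-470.6 -413.7] 237.9 F [-0.6  0.5 -0.3] shift [ 1.996 -1.635  0.355] turn [-1.000e-03 -2.000e-03 -1.541e+00]
```

Call:
{"method": "servo_tool", "body": {
  "moves": "0.1 -0.08 0 0 0 -0.05; 0.2 -0.16 0 0 0 -0.13; 0.3 -0.25 0 0 0 -0.21; 0.4 -0.33 0 0 0 -0.3; 0.5 -0.41 0 0 0 -0.38; 0.6 -0.49 0 0 0 -0.46; 0.7 -0.57 0 0 0 -0.54; 0.8 -0.65 0 0 0 -0.62; 0.9 -0.74 0 0 0 -0.7; 0.99 -0.82 0 0 0 -0.77",
  "claw": -1
}}

```text
time_s: 0.93
position: [0.3714, -0.244, 0.2384]
tool_rot: [0.877, 0.481, 0.0, -0.0]
force: [0.1, -0.6, -0.9]
grip_width: 0.0883
gripper_force: 0.0
```

```bash
python3 -c "
from h import *
go(-148,145,120,90)"
```

```text
t 0.93 at [-311.  -133.1] 238.4 F [ 0.1 -0.6 -0.9] shift [ 1.286 -0.092  0.474] turn [-0.    -0.001 -0.766]
```

Call:
{"method": "servo_tool", "body": {
  "moves": "0.1 -0.01 0 0 0 -0.08; 0.2 -0.01 0 0 0 -0.16; 0.3 -0.02 0 0 0 -0.24; 0.4 -0.03 0 0 0 -0.32; 0.5 -0.04 0 0 0 -0.4; 0.6 -0.05 0 0 0 -0.48; 0.7 -0.06 0 0 0 -0.56; 0.8 -0.07 0 0 0 -0.64; 0.9 -0.08 0 0 0 -0.72; 1 -0.09 0 0 0 -0.766"
}}

```text
time_s: 1.77
position: [0.4872, -0.0221, 0.2384]
tool_rot: [0.695, 0.719, -0.0, -0.0]
force: [1.3, 0.2, -0.4]
grip_width: 0.0884
gripper_force: 0.0
```

```bash
python3 -c "
from h import *
go(-148,145,50,90)"
```

```text
t 1.77 at [-187.5   84.7] 238.4 F [ 1.3  0.2 -0.4] shift [0.241 0.158 0.754] turn [-0.001 -0.    -0.   ]
```

Call:
{"method": "servo_tool", "body": {
  "moves": "0.08 0.05 0.02 0 0 0; 0.16 0.1 0.06 0 0 0; 0.24 0.158 0.12 0 0 0; 0.24 0.158 0.24 0 0 0; 0.24 0.158 0.36 0 0 0; 0.24 0.158 0.48 0 0 0; 0.24 0.158 0.6 0 0 0; 0.24 0.158 0.7 0 0 0; 0.24 0.158 0.75 0 0 0; 0.24 0.158 0.75 0 0 0"
}}

```text
time_s: 2.6
position: [0.5215, 0.0383, 0.0475]
tool_rot: [0.696, 0.718, -0.002, -0.003]
force: [0.2, 0.3, -0.2]
grip_width: 0.0883
gripper_force: 0.0
```

```bash
python3 -c "
from h import *
go(-148,145,10,90)
for n in('top','wrist'): cv2.imwrite('pics/%s1.png'%n,viewer.snapshot(n)[:,:,::-1])
cv2.imwrite('pics/c1.png',np.hstack([cv2.resize(cv2.imread('pics/%s1.png'%n),(400,300)) for n in('top','wrist')]))"
```

```text
t 2.6 at [-151.1  143.8] 47.5 F [ 0.2  0.3 -0.2] shift [0.005 0.014 0.15 ] turn [-0.009 -0.002 -0.005]
```

View pics/c1.png

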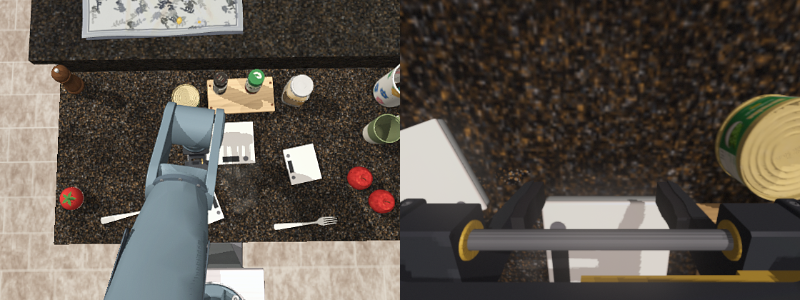

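The wrist view shows the fingers on either side of the scale's left edge and clear of it, with the tin well away at right. Going down.

Call:
{"method": "servo_tool", "body": {
  "moves": "0 0 0.03 0 0 0; 0 0 0.06 0 0 0; 0 0 0.09 0 0 0; 0 0 0.12 0 0 0; 0 0 0.14 0 0 0; 0 0 0.148 0 0 0; 0 0 0.148 0 0 0; -0.01 0 0.148 0 0 0; -0.02 0 0.148 0 0 0; -0.03 0 0.148 0 0 0"
}}

```text
time_s: 3.53
position: [0.5252, 0.03, 0.0146]
tool_rot: [0.696, 0.718, 0.0, 0.0]
force: [0.1, -0.6, -0.1]
grip_width: 0.0883
gripper_force: 0.0
```

```bash
python3 -c "
from h import *
go(-148,84,10,90)"
```

```text
t 3.53 at [-147.6  135.4] 14.6 F [ 0.1 -0.6 -0.1] shift [-0.206 -0.001  0.018] turn [ 0.001  0.    -0.004]
```

Call:
{"method": "servo_tool", "body": {
  "moves": "0 0 0.012 0 0 0; -0.01 0 0.012 0 0 0; -0.02 0 0.012 0 0 0; -0.032 0 0.012 0 0 0; -0.044 0 0.012 0 0 0; -0.056 0 0.012 0 0 0; -0.068 0 0.012 0 0 0; -0.08 0 0.012 0 0 0; -0.092 0 0.012 0 0 0; -0.104 0 0.012 0 0 0"
}}

```text
time_s: 4.37
position: [0.5257, 0.0041, 0.0112]
tool_rot: [0.696, 0.718, 0.0, -0.0]
force: [-0.4, 1.7, 0.1]
grip_width: 0.0881
gripper_force: 1.1
```

Call:
{"method": "servo_tool", "body": {
  "moves": "-0.012 0 0 0 0 0; -0.024 0 0 0 0 0; -0.036 0 0 0 0 0; -0.048 0 0 0 0 0; -0.06 0 0 0 0 0; -0.07 0 0 0 0 0; -0.08 0 0 0 0 0; -0.09 0 0 0 0 0; -0.097 0 0 0 0 0; -0.1 0 0 0 0 0"
}}

```text
time_s: 5.2
position: [0.5265, -0.021, 0.0112]
tool_rot: [0.696, 0.718, -0.0, 0.0]
force: [0.9, 1.6, 0.1]
grip_width: 0.0883
gripper_force: 1.1
```

```bash
cat > look.py <<'E'
from h import *
import sys
k=sys.argv[1]
for n,z in(('side',.022),('top',.022)):
    im=viewer.snapshot(n);cv2.imwrite(f'pics/{n}{k}.png',im[:,:,::-1])
    roi=(215,190,300,270) if n=='side' else (280,150,375,240)
    r,b,m=fit(n,im,white(im),roi,z);print(n,r[1],r[2],'c',toR(r[0]).round(1),'corners',toR(b).round(1).tolist())
E
python3 look.py 2; python3 -c "
from h import *
go(-148,84,10,90)"
```

```text
side (133.09947204589844, 136.10618591308594) 2.662118434906006 c [-141.     4.1] corners [[-208.3, 71.4], [-206.7, -64.7], [-73.6, -63.1], [-75.2, 73.0]]
top (66.04911804199219, 130.48040771484375) 87.9058837890625 c [-143.4  -43.3] corners [[-210.8, -71.6], [-80.7, -80.9], [-76.0, -15.0], [-206.1, -5.7]]
t 5.3 at [-148.1   84.4] 11.2 F [-0.3 -0.1 -0.2] shift [-0.002  0.     0.005] turn [ 0.     0.    -0.005]
```

Call:
{"method": "servo_tool", "body": {
  "moves": "0.04 0 0 0 0 0; 0.08 0 0 0 0 0; 0.12 0 -0.05 0 0 0; 0.12 0 -0.15 0 0 0; 0.1 0.05 -0.25 0 0 0.1; 0.05 0.12 -0.3 0 0 0.25; 0 0.19 -0.3 0 0 0.4; -0.1 0.26 -0.3 0 0 0.55; -0.17 0.33 -0.3 0 0 0.7; -0.24 0.38 -0.3 0 0 0.85"
}}

```text
time_s: 6.13
position: [0.6251, -0.0773, 0.0878]
tool_rot: [0.894, 0.448, 0.001, 0.001]
force: [1.1, 0.3, 0.2]
grip_width: 0.0883
gripper_force: 0.0
```

```bash
python3 -c "
from h import *
go(-260,0,80,0)"
```

```text
t 6.13 at [-51.6  24.7] 87.8 F [1.1 0.3 0.2] shift [-0.598 -0.589  0.03 ] turn [ 0.002 -0.002  1.14 ]
```

I got the sign of tool y wrong, so the hand went forward over the riser's front instead of back. It read no force, so I'll raise it straight up first, then go back.

Call:
{"method": "servo_tool", "body": {
  "moves": "0 0 -0.1 0 0 0; 0 0 -0.2 0 0 0; -0.06 -0.06 -0.25 0 0 0; -0.13 -0.13 -0.25 0 0 0.1; -0.2 -0.2 -0.25 0 0 0.25; -0.28 -0.28 -0.25 0 0 0.4; -0.36 -0.36 -0.25 0 0 0.55; -0.45 -0.45 -0.25 0 0 0.7; -0.53 -0.53 -0.25 0 0 0.85; -0.598 -0.589 -0.25 0 0 1"
}}

```text
time_s: 6.97
position: [0.4142, -0.1091, 0.1492]
tool_rot: [0.997, 0.072, -0.0, 0.0]
force: [-1.0, -0.5, 0.6]
grip_width: 0.0879
gripper_force: 0.0
```

```bash
python3 look.py 3; python3 -c "
from h import *
go(-260,0,60,0)
cv2.imwrite('pics/c3.png',np.hstack([cv2.resize(cv2.imread('pics/%s3.png'%n),(400,300)) for n in('top','side')]))"
```

```text
side (133.3191680908203, 136.77926635742188) 1.8156756162643433 c [-141.6    5.4] corners [[-208.1, 74.0], [-208.5, -62.8], [-75.2, -63.2], [-74.8, 73.5]]
top (130.55848693847656, 150.54934692382812) 1.6742600202560425 c [-144.5   -2.3] corners [[-209.4, 73.3], [-210.3, -77.2], [-79.7, -78.0], [-78.8, 72.6]]
t 7.07 at [-264.    0.] 149.1 F [-0.8 -0.3 -0.9] shift [0.016 0.002 0.356] turn [-0.     0.001  0.141]
```

View pics/c3.png

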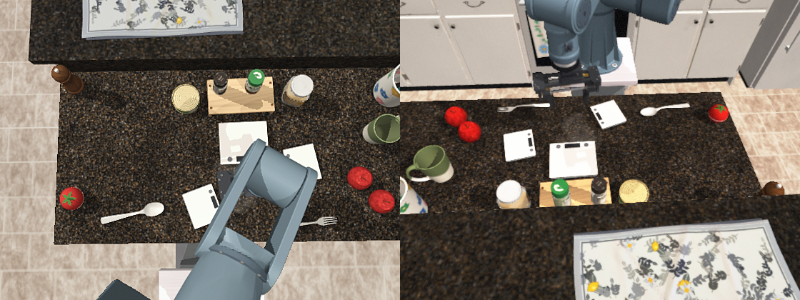

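The scale is now at x'=-144.5, y'=-2 with yaw -0.4°, within the opening's clearance. The jars and tin look unmoved. Next I'll drop behind the display end.

```bash
python3 -c "
from h import *
go(-236,-2,10,0)"
```

```text
t 7.07 at [-264.    0.] 149.1 F [-0.8 -0.3 -0.9] shift [0.111 0.021 0.556] turn [-0.     0.001  0.141]
```

Call:
{"method": "servo_tool", "body": {
  "moves": "0.04 0.01 0 0 0 0.05; 0.08 0.02 0.03 0 0 0.1; 0.11 0.021 0.1 0 0 0.141; 0.11 0.021 0.2 0 0 0.141; 0.11 0.021 0.3 0 0 0.141; 0.11 0.021 0.4 0 0 0.141; 0.11 0.021 0.47 0 0 0.141; 0.11 0.021 0.52 0 0 0.141; 0.11 0.021 0.545 0 0 0.141; 0.11 0.021 0.55 0 0 0.141"
}}

```text
time_s: 7.9
position: [0.4441, -0.1106, 0.0106]
tool_rot: [1.0, 0.02, -0.001, -0.0]
force: [0.0, -0.5, -0.7]
grip_width: 0.0879
gripper_force: 0.0
```

```bash
python3 -c "
from h import *
go(-94,-2,10,0)"
```

```text
t 7.9 at [-233.6   -2.3] 10.6 F [ 0.  -0.5 -0.7] shift [0.559 0.002 0.002] turn [-0.001  0.002  0.007]
```

Call:
{"method": "servo_tool", "body": {
  "moves": "0.02 0 0 0 0 0; 0.04 0 0 0 0 0; 0.06 0 0 0 0 0; 0.085 0 0 0 0 0; 0.11 0 0 0 0 0; 0.135 0 0 0 0 0; 0.16 0 0 0 0 0; 0.185 0 0 0 0 0; 0.21 0 0 0 0 0; 0.235 0 0 0 0 0"
}}

```text
time_s: 8.73
position: [0.5033, -0.1092, 0.0112]
tool_rot: [1.0, 0.019, -0.0, -0.0]
force: [-4.6, -0.1, 3.2]
grip_width: 0.0881
gripper_force: 2.1
```

Call:
{"method": "servo_tool", "body": {
  "moves": "0.025 0 0 0 0 0; 0.05 0 0 0 0 0; 0.075 0 0 0 0 0; 0.1 0 0 0 0 0; 0.12 0 0 0 0 0; 0.14 0 0 0 0 0; 0.16 0 0 0 0 0; 0.18 0 0 0 0 0; 0.195 0 0 0 0 0; 0.2 0 0 0 0 0"
}}

```text
time_s: 9.57
position: [0.5535, -0.1074, 0.0112]
tool_rot: [1.0, 0.019, 0.0, 0.0]
force: [-3.6, -1.1, 2.8]
grip_width: 0.0884
gripper_force: 2.0
```

```bash
python3 -c "
from h import *
go(-94,-2,10,0)
for n in('top','wrist'): cv2.imwrite('pics/%s4.png'%n,viewer.snapshot(n)[:,:,::-1])
cv2.imwrite('pics/c4.png',np.hstack([cv2.resize(cv2.imread('pics/%s4.png'%n),(400,300)) for n in('top','wrist')]))"
```

```text
t 9.57 at [-124.2   -2.8] 11.2 F [-3.6 -1.1  2.8] shift [ 0.121 -0.003  0.005] turn [ 0.    -0.001  0.005]
```

View pics/c4.png

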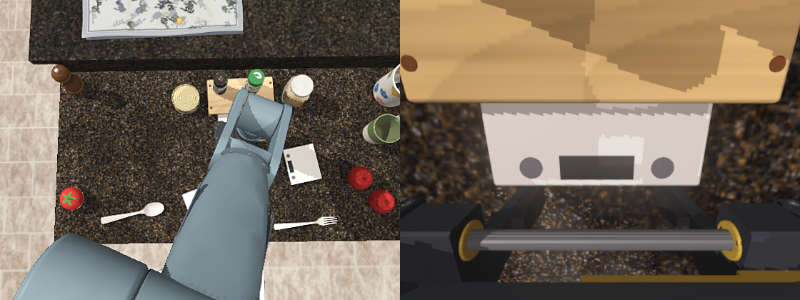

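The scale is square and part way in, with the buttons and display towards the robot. I'll keep going slowly and watch the force.

Call:
{"method": "servo_tool", "body": {
  "moves": "0.01 0 0 0 0 0; 0.02 0 0 0 0 0; 0.03 0 0 0 0 0; 0.04 0 0 0 0 0; 0.05 0 0 0 0 0; 0.06 0 0 0 0 0; 0.07 0 0 0 0 0; 0.08 0 0 0 0 0; 0.087 0 0 0 0 0; 0.09 0 0 0 0 0"
}}

```text
time_s: 10.5
position: [0.5755, -0.1064, 0.0112]
tool_rot: [1.0, 0.019, 0.0, 0.0]
force: [-2.2, -0.2, 1.3]
grip_width: 0.0877
gripper_force: 1.5
```

Call:
{"method": "servo_tool", "body": {
  "moves": "0.002 0 0 0 0 0; 0.004 0 0 0 0 0; 0.006 0 0 0 0 0; 0.008 0 0 0 0 0; 0.01 0 0 0 0 0; 0.012 0 0 0 0 0; 0.014 0 0 0 0 0; 0.016 0 0 0 0 0; 0.018 0 0 0 0 0; 0.02 0 0 0 0 0"
}}

```text
time_s: 11.33
position: [0.5802, -0.1063, 0.0112]
tool_rot: [1.0, 0.019, 0.0, 0.0]
force: [-1.8, 0.1, 0.4]
grip_width: 0.088
gripper_force: 1.1
```

```bash
python3 -c "
from h import *
c=viewer.camera_info('wrist');p=-c['R'].T@c['t']*1000;print('cam',toR(p[:2]),p[2])
go(-94,-2,10,0)"
```

```text
cam [-15.09221559  -1.7635245 ] 156.1162357285461
t 11.33 at [-97.4  -2.7] 11.2 F [-1.8  0.1  0.4] shift [ 0.014 -0.003  0.005] turn [ 0.    -0.     0.004]
```

Call:
{"method": "servo_tool", "body": {
  "moves": "0.001 0 0 0 0 0; 0.002 0 0 0 0 0; 0.003 0 0 0 0 0; 0.004 0 0 0 0 0; 0.005 0 0 0 0 0; 0.006 0 0 0 0 0; 0.007 0 0 0 0 0; 0.008 0 0 0 0 0; 0.009 0 0 0 0 0; 0.01 0 0 0 0 0"
}}

```text
time_s: 12.17
position: [0.5827, -0.1062, 0.0112]
tool_rot: [1.0, 0.019, 0.0, -0.0]
force: [-1.8, -0.0, 0.6]
grip_width: 0.0877
gripper_force: 0.9
```

Call:
{"method": "servo_tool", "body": {
  "moves": "0.001 0 0 0 0 0; 0.002 0 0 0 0 0; 0.003 0 0 0 0 0; 0.004 0 0 0 0 0; 0.005 0 0 0 0 0; 0.006 0 0 0 0 0; 0.007 0 0 0 0 0; 0.008 0 0 0 0 0; 0.009 0 0 0 0 0; 0.01 0 0 0 0 0"
}}

```text
time_s: 13.0
position: [0.5844, -0.1061, 0.0112]
tool_rot: [1.0, 0.019, -0.001, -0.0]
force: [-7.0, -1.5, 3.5]
grip_width: 0.0882
gripper_force: 3.4
```

Call:
{"method": "servo_tool", "body": {
  "moves": "0.001 0 0 0 0 0; 0.002 0 0 0 0 0; 0.003 0 0 0 0 0; 0.004 0 0 0 0 0; 0.005 0 0 0 0 0; 0.006 0 0 0 0 0; 0.006 0 0 0 0 0; 0.006 0 0 0 0 0; 0.006 0 0 0 0 0; 0.006 0 0 0 0 0"
}}

```text
time_s: 13.83
position: [0.5845, -0.106, 0.0112]
tool_rot: [1.0, 0.019, -0.002, -0.0]
force: [-12.5, -0.3, 7.7]
grip_width: 0.088
gripper_force: 6.1
```

```bash
python3 -c "
from h import *
go(-94,-2,10,0);print(robot.get_state()['wrist_torque'])
cv2.imwrite('pics/w5.png',viewer.snapshot('wrist')[:,:,::-1])"
```

```text
t 13.83 at [-93.2  -2.6] 11.2 F [-12.5  -0.3   7.7] shift [-0.003 -0.002  0.005] turn [-0.001  0.006  0.005]
[-0.32271145  1.82680595 -0.10032931]
```

View pics/w5.png

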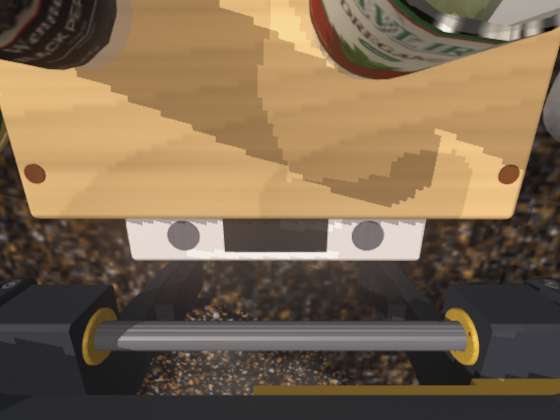

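The scale is stopped against the rail: the TCP stayed still while the force doubled. It looks square and stands out about 30 mm. Backing straight out, then up.

Call:
{"method": "servo_tool", "body": {
  "moves": "-0.01 0 0 0 0 0; -0.03 0 0 0 0 0; -0.07 0 0 0 0 0; -0.12 0 0 0 0 0; -0.18 0 0 0 0 0; -0.24 0 -0.05 0 0 0; -0.3 0 -0.12 0 0 0; -0.36 0 -0.22 0 0 0; -0.42 0 -0.32 0 0 0; -0.48 0 -0.4 0 0 0"
}}

```text
time_s: 14.72
position: [0.4671, -0.111, 0.1131]
tool_rot: [1.0, 0.019, 0.001, 0.001]
force: [-0.0, -1.0, 1.5]
grip_width: 0.0883
gripper_force: 0.0
```

Call:
{"method": "servo_tool", "body": {
  "moves": "-0.06 0.05 -0.1 0 0 0; -0.12 0.1 -0.2 0 0 0; -0.16 0.2 -0.3 0 0 0; -0.2 0.3 -0.38 0 0 0; -0.2 0.42 -0.4 0 0 0; -0.2 0.54 -0.4 0 0 0; -0.2 0.66 -0.4 0 0 0; -0.2 0.76 -0.4 0 0 0; -0.2 0.8 -0.4 0 0 0; -0.2 0.8 -0.4 0 0 0"
}}

```text
time_s: 15.55
position: [0.4246, -0.3144, 0.2114]
tool_rot: [1.0, 0.018, 0.001, 0.001]
force: [0.3, 0.4, -0.2]
grip_width: 0.0881
gripper_force: 0.0
```

Run:
```python
from h import *
print(robot.get_state()['position'],robot.get_state()['time_s'])
im=viewer.snapshot('top');a=cv2.imread('pics/top0.png')
r,b,m=fit('top',im,white(im),(285,155,375,185),.022);print(r,toR(b).round(1).tolist())
o=im[:,:,::-1].copy()
cv2.imwrite('pics/c6.png',np.hstack([cv2.resize(x[85:205,230:450],None,fx=1.8,fy=1.8) for x in(a,o)]))
for nm,(x0,y0,x1,y1) in dict(jars=(295,95,375,132),honey=(392,100,440,150),tin=(238,115,284,160)).items():
    print(nm,np.abs(a[y0:y1,x0:x1].astype(int)-o[y0:y1,x0:x1]).mean().round(2))
```

```text
[ 0.42456069 -0.31441661  0.21140334] 15.55
((608.9324951171875, -104.02066040039062), (33.01759719848633, 149.38705444335938), 2.4000885486602783) [[-85.7, 73.2], [-84.6, -76.2], [-51.6, -76.0], [-52.7, 73.4]]
jars 5.94
honey 4.94
tin 5.27
```

View pics/c6.png

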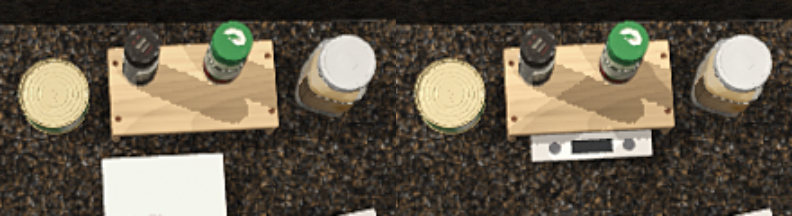

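The display end is at x'=-85 mm, which is home, and square within 0.4°. The jars and tin look the same as before.

```bash
python3 -c "
from workcell import robot
print(robot.job_done())"
```

```text
the job is handed in; nothing more can be done
None
```

I pushed the large scale home under the riser, square against the back rail within about 0.4° with its display end out, left the jars and tin where they stood, moved the hand clear, and handed the job in at about 15.6 s.

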